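# Sort the shell mounts and hold the thickness probe on the marked one

## Task

Stand the orange and the blue specimen mounts upright in the trays of their own colour and let go of them. Then take the thickness probe out of its holder and, holding it upright, press its spring tip lightly on the centre of the red spot of the orange mount where it stands in its tray, so that the tip is pushed about half-way in but not to its stop. Finish while holding the probe there, pressed and still, and leave the white mount and everything else on the table where it is.

Things in the scene. Friction and masses are not known exactly. Their poses are not given: they have to be found in the camera images.
- mount_orange_mid (a point): Upright orange plastic cylinder (specimen mount), 44 mm diameter, 40 mm high, 50 to 100 g, with a pale resin disc (33 mm across) and a brown shell section on its top face. It alone bears the red spot. This point is its centre, 20 mm above its underside; z along its axis (up).
- mount_blue_mid (a point): Upright blue plastic cylinder (specimen mount), 44 mm diameter, 40 mm high, 50 to 100 g, with a pale resin disc (33 mm across) and a brown shell section on its top face. This point is its centre, 20 mm above its underside; z along its axis (up).
- mount_white_mid (a point): Upright white plastic cylinder (specimen mount), 44 mm diameter, 40 mm high, 50 to 100 g, with a pale resin disc (33 mm across) and a brown shell section on its top face. It is to be left alone. This point is its centre, 20 mm above its underside; z along its axis (up).
- tray_orange_in (a point): Shallow orange square tray fixed to the table, 130 x 130 mm outside, 120 mm inside, walls 5 mm thick, rim 12 mm above the table, floor 5 mm above the table. This point is the centre of the inner floor; x and y along its sides. It stands somewhat turned about the vertical.
- tray_blue_in (a point): Shallow blue square tray fixed to the table, 130 x 130 mm outside, 120 mm inside, walls 5 mm thick, rim 12 mm above the table, floor 5 mm above the table. This point is the centre of the inner floor; x and y along its sides. It stands somewhat turned about the vertical.
- mark (a point): Centre of the red spot, 12 mm across, on the flat level top face of the orange mount, 8 mm from the mount's axis and 40 mm above its underside; it moves with the mount.
- probe_grip (a point): Loose round probe, 124 mm long, 150 g, upright in the holder. From the top: black grip 25 mm diameter, 70 mm long (yellow dot on top, yellow band), steel collar 32 x 8 mm, steel sleeve 18 mm diameter x 34 mm, brass spring tip. This point is on its axis in the grip, 32 mm below the top, 92 mm above the unpressed tip, 106 mm above the table in the holder; z up along the probe.
- holder: Grey metal block fixed to the table, 64 x 64 mm, 60 mm high, bored from the top (23 mm wide, 52 mm deep). The probe hangs in the bore, its collar resting on the block's top; lift it straight up at least 60 mm to clear. Origin under the block's centre.
- probe_tip (a point): End of the brass spring tip, on the probe's axis: round-nosed, 8 mm diameter, standing 12 mm out of the sleeve when unpressed. 92 mm below the grip point when unpressed.
- plunger (a joint): How far the spring tip is pushed into the probe: 0 free, 0.010 m at its stop. Spring: 0.8 N to start moving, 2.8 N half-way (0.005 m), 4.8 N at the stop (0.4 N per mm); beyond the stop the probe is rigid.
- cup: Bystander: open paper-coloured cup, 82 mm across the rim, 110 mm high. Origin under its centre.
- jar: Bystander: jar with white cap, 60 mm diameter, 80 mm high. Origin under its centre.
- brush: Bystander: hand brush lying flat, origin under its middle, along its x.
- shell_a: Bystander: dark shell lying flat, 40 mm across, 14 mm high. Origin under its centre.
- shell_b: Bystander: pale shell lying flat, 40 mm across, 14 mm high. Origin under its centre.
Mind the look-alikes: they are no part of the job. What is shaped like the part that bears probe_grip but purple is not meant.

How it is judged:
By the outcome, as a careful person would: the job done as asked, in the order asked, and still so for the second after the job is handed in, while the arm keeps its last pose, push and grip.
It also fails if it takes over 64 s, if anything falls off the work surface, if the arm or the gripper's body presses on something with over 40 N, if the wrist force passes 120 N, or if a joint passes its speed limit or range.

## Robot

A 6-joint arm with a two-finger parallel gripper is mounted at the origin on the work surface. World frame = base frame: x ahead of the robot, y to its left, z up, the work surface at z = 0. Lengths are in m, angles in rad, forces in N, time in s.
With the tool pointing down it reaches from about 0.25 to 0.8 m from the base axis. Payload 3.9 kg.
Tool frame: the origin (TCP) lies at the very end of the fingers, on their centre line; the grasp point (between the pads) lies 19 mm behind it; z points along the fingers, y is the line along which they close (so a half turn about z gives the same grasp; the last joint's range is limited). The gripper opens to 85 mm and grips with 20 to 120 N. Pads are 22 mm wide; open, the fingers measure 114 mm over their backs; the gripper's body (76 mm by 85 mm) begins 54 mm behind the grasp point. The pads swing forward as they close: fully open they stand 13 mm farther back than shut.
Start: joints at [-1.247, 0.26, -0.138, 1.173, 0, 1.571], TCP at [0.167, -0.498, 0.231] pointing down, gripper open.
Joint ranges: [-2.78, 2.78], [-0.83, 1.72], [-1.28, 1.37], [-1.9, 2.12], [-1.57, 1.48], [-3.14, 3.14]. Speed limits (rad/s): [2.57, 2.57, 3.14, 3.14, 3.14, 3.14].

## Interface

Orientations are given as a rotation vector (axis times angle).
In Python, from plant import arm gives the robot as it stands. The module is installed in compiled form; this text tells all that it offers.
- The arm moves only by the tool apply_moves, never from a script. Its argument "motion" is text: rows parted by semicolons, each of 5 numbers parted by spaces: the shift along the tool's x, y, z in units of 20 mm (1.0 is 20 mm), then the turn about the tool's z in units of 45 degrees (1.0 is 45 degrees), then the gripper's target within -1 to 1 (fully open at 1, half-way at 0, shut at -1). A call has exactly 8 rows; each row shifts and turns the commanded pose from where the row before left it, along the tool's axes as they then stand; what a row does not reach is not made up. A row lasts 1/10 s, in which the tool goes at most 50 mm and 8.59 degrees, less where a joint would pass 70% of its speed; a pose out of reach is approached as far as the arm can. A call with a number of a shift or a turn outside -1 to 1 is refused whole. A call with a gripper value outside its range is refused whole. The fingers move at their own pace and stop on an object; "force" is the grip in N (left out, the last holds). Time passes only in rows, so rows that do not move let the fingers close, or fill a call up. It gives the time, the measured TCP pose, the force, the opening and the grip force at its end, in the units of the state.
- arm.state(): the state, without advancing time (a new reading comes with each control period).
- arm.snapshot(name): name is "scene" or "side" or "wrist"; returns the picture (420x560x3 uint8, red, green, blue); there is no depth.
- arm.camera_model(name): a dict with "intrinsics" (3x3 intrinsics, pixels), "cam_to_world" (4x4, takes a point from camera to world coordinates). Camera axes: x right, y up, looking along -z (the intrinsics and any distortion apply to the point x, -y, -z); pixel columns grow to the right and rows downward; lengths in m; the calibration is good to about 2 mm. The wrist camera is an equidistant fisheye: a pixel r from the principal point sees the ray r / f radians off the axis. A picture is of the moment at which its call begins: read the wrist's pose just before it. camera_model takes no time and is no camera call; for the wrist camera it gives the pose at the moment of the call.
- arm.close_job(): hands the job in; it is judged then, once.
The state is a dict: "t": time; "joint_pos": joint angles; "dq": joint speeds; "joint_efforts": joint torques, N m; "eef_pos": TCP position; "tcp_rot": TCP orientation; "wrist_force": force on the tool from outside, world axes, zero at the start; "torque": the same for the moment, N m; "width": finger opening in m; "grasp_force": force on a finger pad.
Only numpy, scipy, OpenCV 4.12 (cv2) and the standard library are available. Lean on these libraries where they do the work, as an engineer would, in place of code of your own. Each camera call takes 0.05 s, during which the arm holds its last target. There are 200 camera calls.

## Working session

There is one attempt and no reset: what is moved stays moved. The work goes in short steps, Python scripts to look and compute and a tool call to move; the robot and the scene stay as the last step left them, time stands still between calls to the robot, and variables do not carry over. Pictures are saved under pics/ and viewed, at most 10 in all, crops included, and the job is handed in when it is done.

Besides the shell and the picture viewer there is one more tool, called after ">>>" as a command line: name --argument value ..., lists and objects as JSON in quotes. apply_moves: Moves the arm, as the interface text tells. Its arguments: {"type":"object","properties":{"motion":{"type":"string"},"force":{"type":"number"}},"required":["motion"]}

```bash
mkdir -p pics
cat > h.py <<'E'
import numpy as np, cv2
from plant import arm
def ray(name,u,v,cm=None):
    cm=cm or arm.camera_model(name); K=np.array(cm["intrinsics"]);T=np.array(cm["cam_to_world"])
    x=(u-K[0,2])/K[0,0]; y=(v-K[1,2])/K[1,1]
    if name=="wrist":
        r=np.hypot(x,y); s=np.sin(r)/r if r>1e-9 else 1.; d=np.array([x*s,-y*s,-np.cos(r)])
    else: d=np.array([x,-y,-1.])
    return T[:3,3],T[:3,:3]@d
def onz(name,u,v,z,cm=None):
    o,d=ray(name,u,v,cm); return o+d*(z-o[2])/d[2]
def save(im,f): cv2.imwrite("pics/"+f,im[:,:,::-1])
E
python3 - <<'E'
from h import *
a=arm.snapshot("scene");b=arm.snapshot("side")
np.save("scene.npy",a);np.save("side.npy",b)
save(a,"scene1.png");save(b,"side1.png")
for n in("scene","side","wrist"):
    c=arm.camera_model(n);print(n,np.round(c["intrinsics"],1).tolist(),np.round(c["cam_to_world"],3).tolist(),[k for k in c])
s=arm.state();print(s)
E
```

```text
scene [[509.8, 0.0, 283.6], [0.0, 509.8, 207.8], [0.0, 0.0, 1.0]] [[-0.686, -0.595, 0.419, 1.238], [0.727, -0.557, 0.402, 0.648], [-0.006, 0.58, 0.814, 1.351], [0.0, 0.0, 0.0, 1.0]] ['intrinsics', 'cam_to_world']
side [[441.9, 0.0, 279.6], [0.0, 441.9, 213.6], [0.0, 0.0, 1.0]] [[0.99, 0.107, -0.094, 0.47], [-0.143, 0.734, -0.664, -0.758], [-0.002, 0.671, 0.742, 0.971], [0.0, 0.0, 0.0, 1.0]] ['intrinsics', 'cam_to_world']
wrist [[325.2, 0.0, 279.1], [0.0, 325.2, 204.9], [0.0, 0.0, 1.0]] [[0.318, 0.912, 0.26, 0.233], [-0.948, 0.306, 0.085, -0.477], [-0.002, -0.273, 0.962, 0.374], [0.0, 0.0, 0.0, 1.0]] ['intrinsics', 'cam_to_world']
{'t': 0.1, 'joint_pos': array([-1.24700956e+00,  2.60617963e-01, -1.39263398e-01,  1.17268904e+00,
       -3.81393325e-05,  1.57077879e+00]), 'dq': array([ 0.00077955, -0.00248432,  0.0042415 , -0.00034461, -0.00134258,
        0.00067807]), 'joint_efforts': array([ 1.12467460e-03, -4.06508625e+01,  2.54527509e+01,  1.00861266e-02,
        8.17116802e-05,  2.95455372e-06]), 'eef_pos': array([ 0.16682466, -0.49713609,  0.23053949]), 'tcp_rot': array([-3.09878635e+00, -5.06130264e-01,  5.08001184e-04]), 'wrist_force': array([ 0.27437134, -0.31098242,  0.05642791]), 'torque': array([0.00133082, 0.01828206, 0.01700793]), 'grasp_force': 0.0, 'width': 0.08529860780217217}
```

View pics/scene1.png

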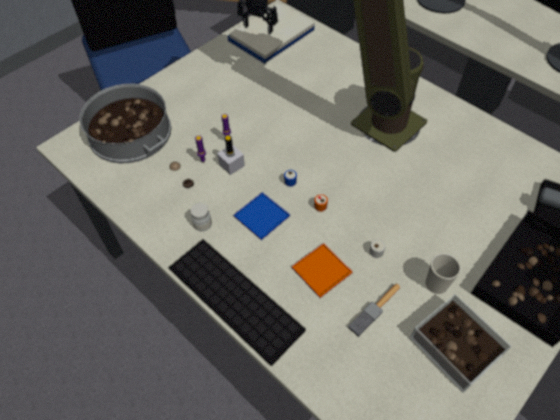

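View pics/side1.png

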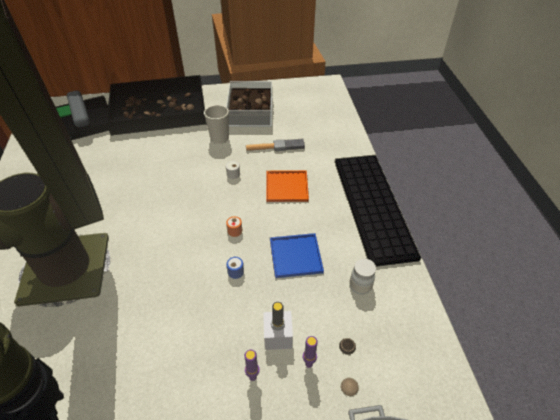

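The scene view shows the orange mount at (321,202), the blue mount (290,177) and the white one (377,248). The trays are blue (262,215) and orange (322,270). The side view agrees: orange mount (234,226), blue mount (235,267).
Probe candidates in the scene view: the black one in the grey holder (229,145), and purple look-alikes at (226,124) and (200,147). I choose the black one in the holder and will check it in a crop.

```bash
cat > m.py <<'E'
from h import *
def blobs(im,kind,amin=15):
    hsv=cv2.cvtColor(im,cv2.COLOR_RGB2HSV);H,S,V=cv2.split(hsv)
    m={"orange":(H>3)&(H<16)&(S>170)&(V>110),"blue":(H>105)&(H<128)&(S>150)&(V>70),"yellow":(H>18)&(H<30)&(S>170)&(V>120)}[kind].astype(np.uint8)
    n,l,st,c=cv2.connectedComponentsWithStats(m)
    return [(st[i,4],c[i],st[i,:4],l==i) for i in range(1,n) if st[i,4]>=amin]
E
python3 - <<'E'
from m import *
for n in("scene","side"):
    im=np.load(n+".npy");cm=arm.camera_model(n)
    for k in("orange","blue","yellow"):
        for a,c,bb,mk in blobs(im,k,8):
            if bb[0]<150 or bb[0]>420 : continue
            z={"yellow":.138}.get(k,.008 if a>700 else .02)
            print(n,k,a,np.round(c),bb,np.round(onz(n,*c,z,cm)[:2],3), end=" ")
            if a>700:
                ct=max(cv2.findContours(mk.astype(np.uint8),0,1)[0],key=cv2.contourArea)
                q=np.array([onz(n,*p[0],.012,cm)[:2] for p in ct],np.float32);print(cv2.minAreaRect(q),end="")
            print()
a=np.load("scene.npy")[100:240,170:400];b=np.load("side.npy")[140:390,200:400]
a=cv2.resize(a,(460,280),interpolation=2);b=cv2.resize(b,(320,400),interpolation=2)
o=np.zeros((400,790,3),np.uint8);o[:280,:460]=a;o[:,465:785]=b;save(o,"crop1.png")
E
```

```text
scene orange 43 [322. 206.] [315 201  12  10] [0.464 0.074] 
scene orange 1605 [321. 270.] [293 245  58  52] [0.635 0.222] ((0.6355729699134827, 0.22263021767139435), (0.1283538043498993, 0.12589062750339508), 83.426513671875)
scene blue 9 [174.  33.] [173  31   4   5] [ 0.208 -0.974] 
scene blue 22 [180.  40.] [176  34   8  10] [ 0.221 -0.924] 
scene blue 14 [161.  39.] [158  37   7   6] [ 0.273 -0.983] 
scene blue 15 [170.  39.] [166  36   8   7] [ 0.246 -0.959] 
scene blue 12 [293.  41.] [288  38  11   8] [-0.095 -0.566] 
scene blue 11 [162.  47.] [160  45   5   6] [ 0.302 -0.938] 
scene blue 14 [170.  47.] [166  44   9   6] [ 0.278 -0.917] 
scene blue 11 [282.  49.] [278  46   9   7] [-0.025 -0.567] 
scene blue 29 [170.  54.] [165  50  11  10] [ 0.309 -0.877] 
scene blue 10 [153.  56.] [150  55   6   5] [ 0.368 -0.919] 
scene blue 10 [160.  59.] [157  58   7   4] [ 0.359 -0.884] 
scene blue 10 [165.  63.] [163  60   4   7] [ 0.361 -0.848] 
scene blue 50 [290. 181.] [285 178  11   8] [ 0.46  -0.067] 
scene blue 1266 [261. 215.] [235 194  54  45] [ 0.618 -0.047] ((0.6185961365699768, -0.04614187031984329), (0.1265280544757843, 0.12452095001935959), 88.7261734008789)
scene yellow 14 [228. 137.] [226 136   4   4] [ 0.534 -0.277] 
side orange 1201 [287. 186.] [267 171  41  30] [0.631 0.217] ((0.6309748291969299, 0.21573029458522797), (0.1289079636335373, 0.12504248321056366), 81.67178344726562)
side blue 1646 [296. 255.] [271 234  52  41] [ 0.615 -0.054] ((0.6139041781425476, -0.0519508421421051), (0.12671932578086853, 0.12448351830244064), 88.79364776611328)
side yellow 41 [277. 306.] [274 303   8   7] [ 0.533 -0.275] 
side yellow 34 [311. 341.] [308 338   7   6] [ 0.59  -0.363] 
side yellow 37 [250. 354.] [247 352   7   6] [ 0.465 -0.375]
```

View pics/crop1.png

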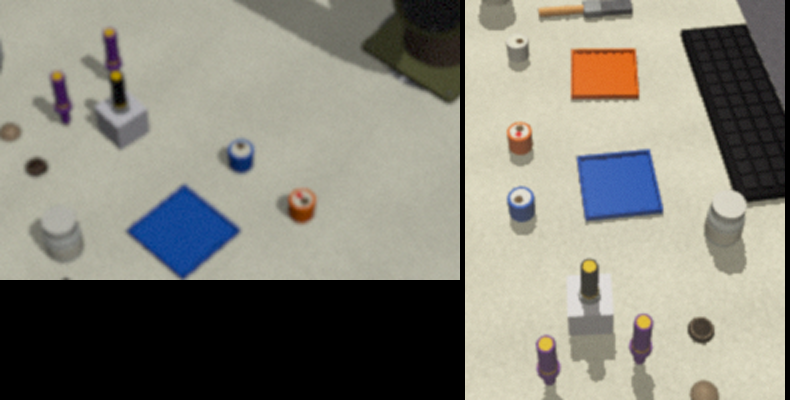

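The crop confirms it: the black probe with the yellow dot sits in the grey holder, and the two purple ones stand loose beside it. The mounts stand upright. Next come the top-disc positions, and from them the first approach.

Run:
```python
from m import *
P={"or":((321,200.5),(233.5,222)),"bl":((290.5,175.5),(235,262.5)),"wh":((377,245),(232,166)),"probe":((228,137),(277,306))}
for k,(p,q) in P.items():
    z=.138 if k=="probe" else .04
    print(k,np.round(onz("scene",*p,z),3),np.round(onz("side",*q,z),3))
    (o1,d1),(o2,d2)=ray("scene",*p),ray("side",*q)
    A=np.c_[d1,-d2];t=np.linalg.lstsq(A,o2-o1,rcond=None)[0];print(np.round((o1+d1*t[0]+o2+d2*t[1])/2,3))
```

```text
or [0.462 0.068 0.04 ] [0.457 0.063 0.04 ]
[0.457 0.066 0.035]
bl [ 0.453 -0.073  0.04 ] [ 0.45  -0.076  0.04 ]
[ 0.451 -0.074  0.037]
wh [0.472 0.299 0.04 ] [0.469 0.297 0.04 ]
[0.47  0.299 0.038]
probe [ 0.532 -0.277  0.138] [ 0.532 -0.275  0.138]
[ 0.533 -0.276  0.139]
```

>>> apply_moves --motion "0 0 0 0.137 1; 0 0 0 0.137 1; 0 0 0 0.137 1; 0.68 -1 0 0 1; 0.68 -1 0 0 1; 0.68 -1 0 0 1; 0.68 -1 0 0 1; 0.68 -1 0 0 1" --force 50

```text
t: 0.9
eef_pos: [0.2351, -0.3965, 0.2309]
tcp_rot: [-3.141, -0.001, 0.001]
wrist_force: [1.5, -0.1, -0.4]
width: 0.0855
grasp_force: 0.0
```

>>> apply_moves --motion "0.68 -1 0 0 1; 0.68 -1 0 0 1; 0.68 -1 0 0 1; 0.68 -1 0 0 1; 0.68 -1 0 0 1; 0.68 -1 0 0 1; 0.68 -1 0 0 1; 0.68 -1 0 0 1"

```text
t: 1.7
eef_pos: [0.3437, -0.2364, 0.231]
tcp_rot: [-3.141, -0.001, 0.001]
wrist_force: [0.4, 0.9, 0.2]
width: 0.0857
grasp_force: 0.0
```

>>> apply_moves --motion "0.68 -1 0.5 0 1; 0.68 -1 0.5 0 1; 0.68 -1 0.5 0 1; 0.68 -1 0.5 0 1; 0.68 -1 0.5 0 1; 0.68 -1 0.5 0 1; 0.68 -1 0 0 1; 0 0 0 0 1"

```text
t: 2.5
eef_pos: [0.4396, -0.0956, 0.1707]
tcp_rot: [-3.141, -0.007, 0.001]
wrist_force: [-0.6, 0.3, 0.3]
width: 0.0854
grasp_force: 0.0
```

Run:
```python
from m import *
s=arm.state();print(s["t"],s["eef_pos"],s["tcp_rot"],s["wrist_force"],s["joint_pos"])
cm=arm.camera_model("wrist");im=arm.snapshot("wrist");save(im,"w1.png")
for k in("orange","blue"):
  for a,c,bb,mk in blobs(im,k,150): print(k,a,c.round(),bb,onz("wrist",*c,.03,cm).round(3))
```

```text
2.5 [ 0.43956421 -0.0956101   0.17065933] [-3.14061811e+00 -6.83957390e-03  6.78142440e-04] [-0.62851712  0.32721622  0.31307776] [-2.14781492e-01  1.70457380e-01 -4.22063840e-01  9.78904997e-01
  8.51392582e-04  2.92245534e+00]
orange 4166 [24. 40.] [ 0  0 56 88] [0.613 0.181 0.03 ]
orange 246 [117. 183.] [ 94 155  36  44] [0.449 0.06  0.03 ]
blue 9715 [230.  36.] [161   0 138  75] [ 0.58  -0.055  0.03 ]
blue 660 [258. 181.] [234 159  49  49] [ 0.451 -0.079  0.03 ]
```

View pics/w1.png

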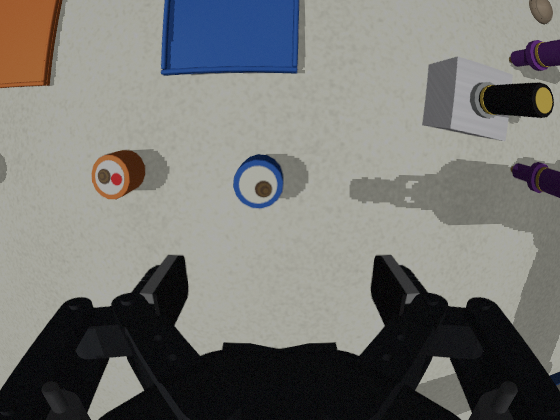

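The wrist view shows the orange mount at (113,176) with a red spot at (116,179), the blue mount at (259,183), both trays at the top, the holder with the black probe on the right, and the purple ones around it. Joint 6 is near its limit, so I turn the tool back 90°, which closes the fingers along world x, and centre over the blue mount.

>>> apply_moves --motion "0 0 0 -0.182 1; 0 0 0 -0.182 1; 0 0 0 -0.182 1; 0 0 0 -0.182 1; 0 0 0 -0.182 1; 0 0 0 -0.182 1; 0 0 0 -0.182 1; 0 0 0 -0.182 1"

```text
t: 3.35
eef_pos: [0.4378, -0.0983, 0.1713]
tcp_rot: [-2.637, -1.707, 0.001]
wrist_force: [-0.7, 0.8, 0.7]
width: 0.0856
grasp_force: 0.0
```

>>> apply_moves --motion "0 0 0 -0.182 1; 0 0 0 -0.182 1; 0 0 0 -0.18 1; 0.93 0.52 0.5 0 1; 0 0 1 0 1; 0 0 1 0 1; 0 0 0.5 0 1; 0 0 0 0 1"

```text
t: 4.15
eef_pos: [0.4472, -0.0792, 0.1101]
tcp_rot: [-2.219, -2.22, 0.003]
wrist_force: [0.4, 0.0, -0.1]
width: 0.0854
grasp_force: 0.0
```

```bash
cat > look.py <<'E'
from m import *
import sys
s=arm.state();print(s["t"],s["eef_pos"].round(4),s["tcp_rot"].round(3),s["joint_pos"].round(2))
cm=arm.camera_model("wrist");im=arm.snapshot("wrist");save(im,sys.argv[1])
# pale resin disc inside coloured ring: hull of coloured blob -> its hole centre
hsv=cv2.cvtColor(im,cv2.COLOR_RGB2HSV);H,S,V=cv2.split(hsv)
masks={"orange":((H>3)&(H<16)&(S>140)&(V>60)),"blue":((H>103)&(H<130)&(S>120)&(V>40))}
for k,mk in masks.items():
    cs,h=cv2.findContours(mk.astype(np.uint8),cv2.RETR_CCOMP,cv2.CHAIN_APPROX_NONE)
    for i,c in enumerate(cs):
        if h[0][i][3]>=0 and cv2.contourArea(c)>200:
            q=np.array([onz("wrist",*p[0],float(sys.argv[2]),cm)[:2] for p in c],np.float32)
            print(k,"disc",cv2.boundingRect(c),np.round(cv2.minEnclosingCircle(q)[0],4),"r",round(cv2.minEnclosingCircle(q)[1],4))
red=(((H<4)|(H>172))&(S>150)&(V>90)).astype(np.uint8)
n,l,st,ce=cv2.connectedComponentsWithStats(red)
for i in range(1,n):
    if st[i,4]>25: print("red",st[i,4],ce[i].round(1),onz("wrist",*ce[i],float(sys.argv[2]),cm).round(4))
E
python3 look.py w2.png .04
```

```text
4.15 [ 0.4472 -0.0792  0.1101] [-2.219 -2.22   0.003] [-0.18  0.23 -0.51  0.83 -0.    1.4 ]
blue disc (258, 190, 51, 49) [ 0.4495 -0.0793] r 0.0177
red 218 [293.   16.3] [0.456  0.0549 0.04  ]
```

>>> apply_moves --motion "0 0.1 1 0 1; 0 0 1 0 1; 0 0 1 0 1; 0 0 1 0 1; 0 0 0.6 0 1; 0 0 0.4 0 1; 0 0 0 0 -1; 0 0 0 0 -1" --force 50

```text
t: 5.0
eef_pos: [0.4518, -0.0791, 0.012]
tcp_rot: [2.22, 2.222, 0.001]
wrist_force: [0.3, 0.6, 0.4]
width: 0.0592
grasp_force: 0.0
```

>>> apply_moves --motion "0 0 0 0 -1; 0 0 0 0 -1; 0 0 0 0 -1; 0 0 0 0 -1; 0 0 0 0 -1; 0 0 0 0 -1; 0 0 0 0 -1; 0 0 0 0 -1"

```text
t: 5.8
eef_pos: [0.452, -0.0791, 0.0125]
tcp_rot: [2.219, 2.221, 0.002]
wrist_force: [-0.5, -0.5, 6.1]
width: 0.0429
grasp_force: 50.4
```

>>> apply_moves --motion "0 0 -1 0 -1; 0 0 -1 0 -1; 0.17 0.91 0 0 -1; 0.17 0.91 0 0 -1; 0.17 0.91 0 0 -1; 0.17 0.91 0 0 -1; 0.17 0.91 0 0 -1; 0.17 0.91 0 0 -1"

```text
t: 6.6
eef_pos: [0.561, -0.0581, 0.0516]
tcp_rot: [2.22, 2.222, 0.0]
wrist_force: [-0.8, -0.3, -0.8]
width: 0.0425
grasp_force: 50.8
```

>>> apply_moves --motion "0.17 0.91 0 0 -1; 0.17 0.91 0 0 -1; 0.17 0.91 0 0 -1; 0 0 0.5 0 -1; 0 0 0.5 0 -1; 0 0 0.3 0 -1; 0 0 0.3 0 -1; 0 0 0 0 -1"

```text
t: 7.4
eef_pos: [0.6134, -0.0482, 0.0184]
tcp_rot: [-2.22, -2.221, 0.002]
wrist_force: [-0.3, -0.1, -0.2]
width: 0.0429
grasp_force: 50.8
```

>>> apply_moves --motion "0 0 0.04 0 -1; 0 0 0 0 -1; 0 0 0 0 0.45; 0 0 0 0 0.45; 0 0 0 0 0.45; 0 0 0 0 0.45; 0 0 0 0 0.45; 0 0 0 0 0.45"

```text
t: 8.2
eef_pos: [0.6148, -0.0481, 0.0185]
tcp_rot: [2.22, 2.222, 0.0]
wrist_force: [-0.5, 0.1, -0.5]
width: 0.0619
grasp_force: 0.0
```

>>> apply_moves --motion "0 0 -0.5 0 0.45; 0 0 -1 0 0.45; 0 0 -1 0 0.45; 0 0 -1 0 0.45; 0 -1 -1 0 1; 0.4 -1 -0.5 0 1; 1 -1 0 0 1; 1 -1 0 0 1"

```text
t: 9.0
eef_pos: [0.5347, 0.0, 0.12]
tcp_rot: [2.221, 2.22, 0.003]
wrist_force: [-0.0, 0.5, 0.2]
width: 0.0857
grasp_force: 0.0
```

>>> apply_moves --motion "0.5 -1 0 0 1; 0 -1 0 0 1; 0 -1 0 0 1; 0 -0.7 0 0 1; 0 0 0 0 1; 0 0 0 0 1; 0 0 0 0 1; 0 0 0 0 1"

```text
t: 9.8
eef_pos: [0.4619, 0.0098, 0.1187]
tcp_rot: [2.22, 2.222, 0.001]
wrist_force: [0.4, 0.7, 0.5]
width: 0.0854
grasp_force: 0.0
```

```bash
python3 look.py w3.png .04
python3 - <<'E'
from m import *
a=arm.snapshot("side");save(cv2.resize(a[140:320,180:420],(720,540),interpolation=2),"s3.png")
E
```

```text
9.8 [0.4619 0.0098 0.1187] [2.220e+00 2.222e+00 1.000e-03] [ 0.02  0.24 -0.49  0.85  0.    1.59]
orange disc (248, 111, 51, 51) [0.4577 0.0623] r 0.0176
blue disc (442, 259, 35, 37) [ 0.6188 -0.0517] r 0.0185
red 213 [270.2 147.7] [0.4558 0.0545 0.04  ]
```

View pics/w3.png

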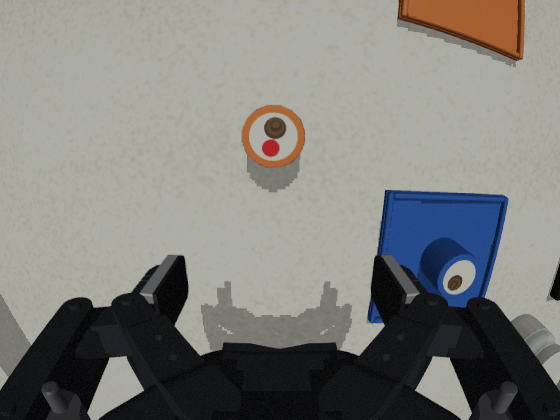

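The wrist view shows the blue mount upright in the blue tray at (452,270), the orange mount at (273,136) with its red spot at (270,148), and the orange tray at the top right. Grasp orange.

>>> apply_moves --motion "0.9 -0.2 0 0 1; 0.9 0 0 0 1; 0.82 0 0 0 1; 0 0 1 0 1; 0 0 1 0 1; 0 0 1 0 1; 0 0 1 0 1; 0 0 0.8 0 1"

```text
t: 10.7
eef_pos: [0.4566, 0.0622, 0.0213]
tcp_rot: [-2.22, -2.222, 0.001]
wrist_force: [0.5, -0.5, 0.1]
width: 0.0854
grasp_force: 0.0
```

>>> apply_moves --motion "0 0 0.45 0 1; 0 0 0 0 1; 0 0 0 0 -1; 0 0 0 0 -1; 0 0 0 0 -1; 0 0 0 0 -1; 0 0 0 0 -1; 0 0 0 0 -1"

```text
t: 11.5
eef_pos: [0.4576, 0.0623, 0.0146]
tcp_rot: [2.219, 2.222, 0.003]
wrist_force: [-1.0, -0.5, 5.4]
width: 0.0426
grasp_force: 50.4
```

>>> apply_moves --motion "0 0 -1 0 -1; 0 0 -1 0 -1; 0.87 0.975 0 0 -1; 0.87 0.975 0 0 -1; 0.87 0.975 0 0 -1; 0.87 0.975 0 0 -1; 0.87 0.975 0 0 -1; 0.87 0.975 0 0 -1"

```text
t: 12.3
eef_pos: [0.5741, 0.1674, 0.0536]
tcp_rot: [2.22, 2.223, -0.0]
wrist_force: [-0.1, 0.2, -0.6]
width: 0.0428
grasp_force: 50.9
```

>>> apply_moves --motion "0.87 0.975 0 0 -1; 0.87 0.975 0 0 -1; 0.87 0.975 0 0 -1; 0 0 0.5 0 -1; 0 0 0.5 0 -1; 0 0 0.4 0 -1; 0 0 0.3 0 -1; 0 0 0 0 -1"

```text
t: 13.1
eef_pos: [0.6308, 0.2181, 0.0197]
tcp_rot: [-2.221, -2.221, 0.002]
wrist_force: [-2.4, 0.3, 2.7]
width: 0.0424
grasp_force: 51.1
```

>>> apply_moves --motion "0 0 0 0 0.45; 0 0 0 0 0.45; 0 0 0 0 0.45; 0 0 0 0 0.45; 0 0 0 0 0.45; 0 0 -0.5 0 0.45; 0 0 -1 0 0.45; 0 0 -1 0 0.45"

```text
t: 13.9
eef_pos: [0.6318, 0.2189, 0.0703]
tcp_rot: [-2.22, -2.222, 0.001]
wrist_force: [0.2, 0.6, 0.5]
width: 0.0619
grasp_force: 0.0
```

>>> apply_moves --motion "0 0 -1 0 0.45; 0 0 -1 0 0.45; -0.5 0 -1 0 0.45; -1 0 0 0 0.45; -1 0 0 0 0.45; -0.5 0 0 0 0.45; 0 0 0 0 0.45; 0 0 0 0 0.45"

```text
t: 14.7
eef_pos: [0.6316, 0.1583, 0.1285]
tcp_rot: [-2.221, -2.22, 0.002]
wrist_force: [0.7, 0.3, -0.1]
width: 0.0623
grasp_force: 0.0
```

```bash
python3 look.py w4.png .045
```

```text
14.7 [0.6316 0.1583 0.1285] [-2.221e+00 -2.220e+00  2.000e-03] [0.25 0.53 0.01 1.06 0.   1.82]
orange disc (253, 101, 51, 50) [0.6309 0.2181] r 0.0177
red 205 [275.7 136.6] [0.629  0.2104 0.045 ]
```

View pics/w4.png

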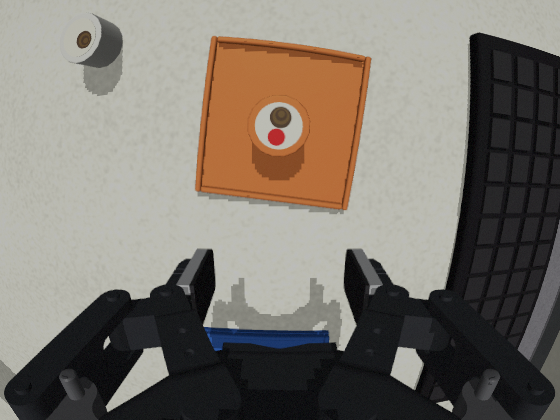

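The orange mount stands upright in the middle of its tray at (278,125) with the red spot at (276,137), so the mark is at about (0.629, 0.2105). Next, the probe.

>>> apply_moves --motion "-1 0 -0.7 0 0.45; -1 0 -0.7 0 0.45; -1 0 -0.7 0 0.45; -1 -0.3 -0.7 0 0.45; -1 -0.3 -0.7 0 0.45; -1 -0.3 0 0 0.45; -1 -0.3 0 0 0.45; -1 -0.3 0 0 0.45"

```text
t: 15.55
eef_pos: [0.6016, -0.0024, 0.2005]
tcp_rot: [2.22, 2.222, 0.001]
wrist_force: [0.3, 0.1, -1.1]
width: 0.0623
grasp_force: 0.0
```

>>> apply_moves --motion "-1 -0.3 0 0 0.45; -1 -0.3 0 0 0.45; -1 -0.3 0 0 0.45; -1 -0.3 0 0 0.45; -1 -0.3 0 0 0.45; -1 -0.3 0 0 0.45; -1 -0.3 0 0 0.45; -1 -0.3 0 0 0.45"

```text
t: 16.35
eef_pos: [0.5535, -0.1623, 0.2003]
tcp_rot: [2.22, 2.222, 0.0]
wrist_force: [0.2, -0.1, 0.3]
width: 0.0616
grasp_force: 0.0
```

>>> apply_moves --motion "-1 -0.3 0 0 0.45; -1 -0.3 0 0 0.45; -1 -0.3 0 0 0.45; -1 -0.15 0 0 0.45; -1 0 0 0 0.45; -1 0 0 0 0.45; 0 0 0 0 0.45; 0 0 0 0 0.45"

```text
t: 17.15
eef_pos: [0.5332, -0.2816, 0.1996]
tcp_rot: [-2.221, -2.221, -0.001]
wrist_force: [-0.4, -0.6, -0.8]
width: 0.062
grasp_force: 0.0
```

Run:
```python
from m import *
s=arm.state();print(s["t"],s["eef_pos"].round(4),s["tcp_rot"].round(3))
cm=arm.camera_model("wrist");im=arm.snapshot("wrist");save(im,"w5.png")
for a,c,bb,mk in blobs(im,"yellow",30): print(a,c.round(1),bb,onz("wrist",*c,.138,cm).round(4))
```

```text
17.15 [ 0.5332 -0.2816  0.1996] [-2.221e+00 -2.221e+00 -1.000e-03]
```

View pics/w5.png

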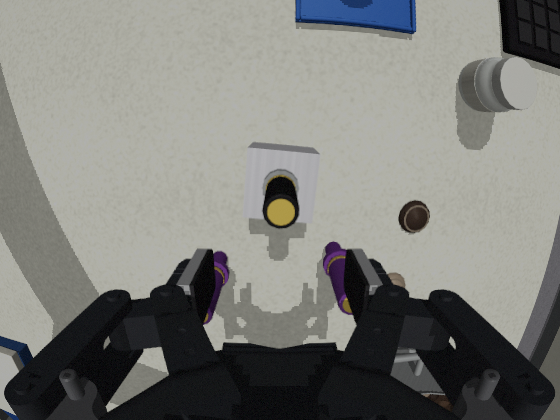

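The black probe's yellow dot is at (280,211) in the grey holder. The purple ones at (215,285) and (340,278) are farther back.

Run:
```python
from m import *
im=cv2.imread("pics/w5.png")[:,:,::-1].copy()
H,S,V=cv2.split(cv2.cvtColor(im,cv2.COLOR_RGB2HSV))
mk=((H>18)&(H<32)&(S>120)&(V>110)).astype(np.uint8);mk[:190]=0
n,l,st,c=cv2.connectedComponentsWithStats(mk)
for i in range(1,n):
    if st[i,4]>100: print(st[i],c[i].round(1),onz("wrist",*c[i],.138).round(4))
```

```text
[267 199  28  27 586] [280.6 211.6] [ 0.5342 -0.2766  0.138 ]
```

>>> apply_moves --motion "0.26 0.03 0 0 0.45; 0 0 1 0 0.45; 0 0 1 0 0.45; 0 0 1 0 0.45; 0 0 1 0 0.45; 0 0 1 0 0.45; 0 0 0.6 0 0.45; 0 0 0 0 0.45" --force 80

```text
t: 18.0
eef_pos: [0.5328, -0.2744, 0.0858]
tcp_rot: [-2.216, -2.221, 0.002]
wrist_force: [-0.0, 0.4, 0.4]
width: 0.0621
grasp_force: 0.0
```

>>> apply_moves --motion "0 0 0 0 -1; 0 0 0 0 -1; 0 0 0 0 -1; 0 0 0 0 -1; 0 0 0 0 -1; 0 0 0 0 -1; 0 0 0 0 -1; 0 0 0 0 -1"

```text
t: 18.8
eef_pos: [0.535, -0.2763, 0.0889]
tcp_rot: [2.219, 2.221, 0.002]
wrist_force: [0.9, 0.9, 6.0]
width: 0.0231
grasp_force: 78.1
```

>>> apply_moves --motion "0 0 -0.5 0 -1; 0 0 -0.7 0 -1; 0 0 -0.8 0 -1; 0 0 -1 0 -1; 0 0 -1 0 -1; 0 0 -1 0 -1; 0 0 0 0 -1; 0 0 0 0 -1"

```text
t: 19.6
eef_pos: [0.5342, -0.276, 0.1875]
tcp_rot: [2.22, 2.222, 0.0]
wrist_force: [0.5, 0.3, -2.0]
width: 0.0233
grasp_force: 78.3
```

Run:
```python
from m import *
s=arm.state();print(s["t"],s["eef_pos"].round(4),s["tcp_rot"].round(3),s["wrist_force"].round(2),s["torque"].round(3))
a=arm.snapshot("scene");b=arm.snapshot("side");w=arm.snapshot("wrist")
o=np.zeros((560,800,3),np.uint8)
o[:280,:390]=cv2.resize(a[60:200,150:345],(390,280));o[:280,400:800]=cv2.resize(b[200:340,180:380],(400,280));o[285:560,:366]=cv2.resize(w,(366,275))
save(o,"c6.png");save(w,"w6.png")
```

```text
19.6 [ 0.5342 -0.276   0.1875] [2.22  2.222 0.   ] [ 0.47  0.26 -1.97] [ 0.048  0.037 -0.076]
```

View pics/c6.png

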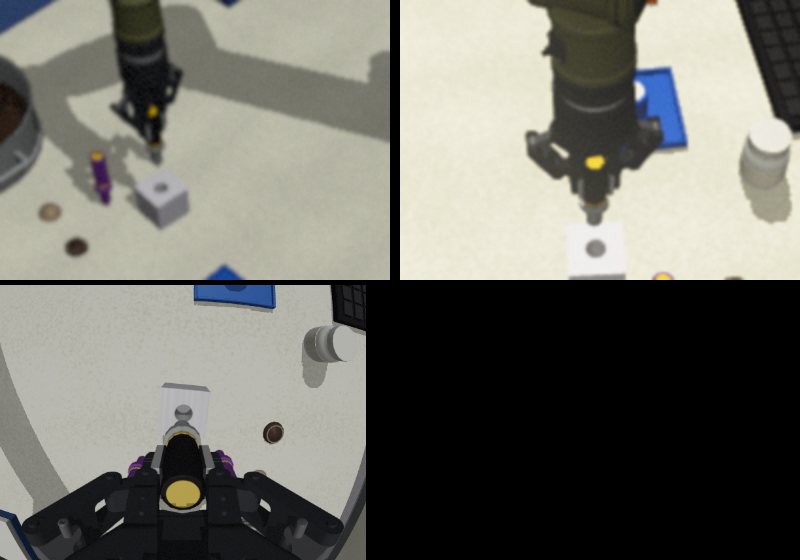

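The probe is in the gripper, upright, with its tip clear of the holder. Travel to the mark.

>>> apply_moves --motion "0.5 0.1 0 0 -1; 1 0.2 0 0 -1; 1 0.2 0 0 -1; 1 0.2 0 0 -1; 1 0.2 0 0 -1; 1 0.2 0 0 -1; 1 0.2 0 0 -1; 1 0.2 0 0 -1"

```text
t: 20.55
eef_pos: [0.5636, -0.1242, 0.1867]
tcp_rot: [-2.219, -2.222, 0.001]
wrist_force: [0.9, -0.2, -1.5]
width: 0.0235
grasp_force: 78.3
```

>>> apply_moves --motion "1 0.2 0 0 -1; 1 0.2 0 0 -1; 1 0.2 0 0 -1; 1 0.2 0 0 -1; 1 0.2 0 0 -1; 1 0.2 0 0 -1; 1 0.2 0 0 -1; 1 0.2 0 0 -1"

```text
t: 21.35
eef_pos: [0.5952, 0.0357, 0.1867]
tcp_rot: [-2.219, -2.222, 0.001]
wrist_force: [0.1, -0.4, -1.0]
width: 0.0236
grasp_force: 78.3
```

>>> apply_moves --motion "1 0.2 0 0 -1; 1 0.2 0 0 -1; 1 0.2 0 0 -1; 1 0.2 0 0 -1; 1 0.2 0 0 -1; 1 0.2 0 0 -1; 1 0.2 0.5 0 -1; 1 0.1 0.5 0 -1"

```text
t: 22.15
eef_pos: [0.6259, 0.1958, 0.1665]
tcp_rot: [-2.22, -2.223, -0.0]
wrist_force: [0.4, -0.1, -1.5]
width: 0.023
grasp_force: 78.3
```

>>> apply_moves --motion "0.6 0 0.5 0 -1; 0.2 0 0.5 0 -1; 0 0 0.3 0 -1; 0 0 0.2 0 -1; 0 0 0 0 -1; 0 0 0 0 -1; 0 0 0 0 -1; 0 0 0 0 -1"

```text
t: 22.95
eef_pos: [0.6261, 0.2099, 0.1381]
tcp_rot: [2.221, 2.222, 0.002]
wrist_force: [-0.0, 0.3, -0.7]
width: 0.0231
grasp_force: 78.3
```

Run:
```python
from m import *
ps=[]
cm=arm.camera_model("wrist");w=arm.snapshot("wrist");
for _ in range(1): a=arm.snapshot("scene");b=arm.snapshot("side")
s=arm.state();print(s["t"],s["eef_pos"].round(4),s["tcp_rot"].round(4),np.array(cm["cam_to_world"]).round(4).tolist())
save(w,"w7.png");save(a,"a7.png");save(b,"b7.png")
o=np.zeros((600,800,3),np.uint8)
o[:,:400]=cv2.resize(w[100:340,200:360],(400,600),interpolation=2)
o[:300,400:]=cv2.resize(a[220:310,260:380],(400,300),interpolation=2);o[300:,400:]=cv2.resize(b[130:220,225:345],(400,300),interpolation=2)
save(o,"c7.png")
```

```text
23.1 [0.6258 0.2101 0.1378] [2.2203e+00 2.2222e+00 8.0000e-04] [[1.0, 0.0001, -0.0007, 0.6259], [0.0001, 0.962, 0.2729, 0.277], [0.0007, -0.2729, 0.962, 0.2814], [0.0, 0.0, 0.0, 1.0]]
```

View pics/c7.png

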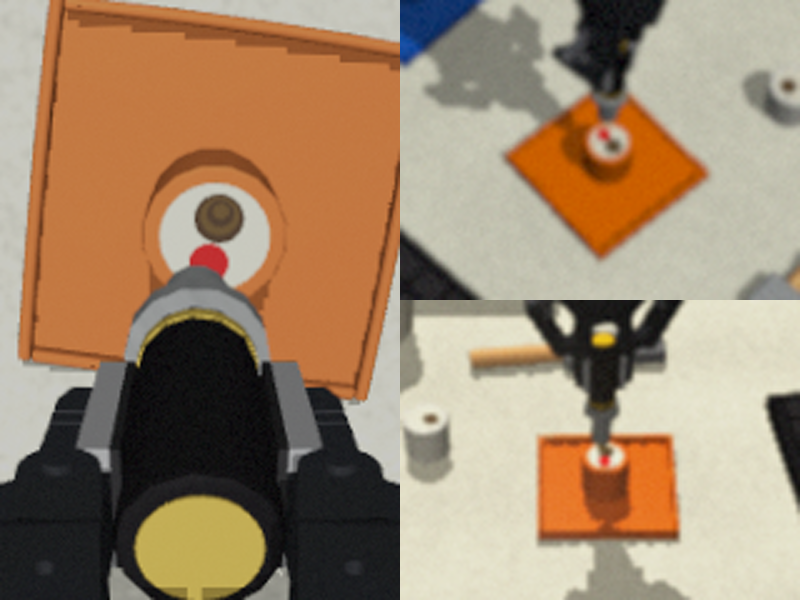

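The crop shows the probe axis at wrist u≈280 and the red spot at u≈283.6, so the tip must go about 3 mm to +x. I check tilt and the y offset numerically.

Run:
```python
from m import *
cm=arm.camera_model("wrist");im=cv2.imread("pics/w7.png")[:,:,::-1].copy()
H,S,V=cv2.split(cv2.cvtColor(im,cv2.COLOR_RGB2HSV))
mk=((H>18)&(H<32)&(S>100)&(V>110)).astype(np.uint8);mk[:290]=0;mk[:,:250]=0;mk[:,310:]=0
n,l,st,c=cv2.connectedComponentsWithStats(mk);i=1+np.argmax(st[1:,4])
x,y,w,h=st[i,:4];print(st[i],c[i],"dot",onz("wrist",x+w/2-.5,y+h/2-.5,.187,cm).round(4))
col=im[195:240,280].astype(int);print([(195+k,*p) for k,p in enumerate(col)][::2])
for v in range(206,222,3): print(v,"collar top edge",onz("wrist",280,v,.117,cm).round(4),"bottom",onz("wrist",280,v,.109,cm).round(4),"sleeve end",onz("wrist",280,v,.075,cm).round(4))
red=(((H<4)|(H>172))&(S>150)&(V>90));ys,xs=np.nonzero(red);print("red u range",xs.min(),xs.max(),ys.min(),ys.max(),onz("wrist",(xs.min()+xs.max())/2,ys.min(),.045,cm).round(4))
```

```text
[ 254  298   52   42 1707] [279.55536028 318.67662566] dot [0.6259 0.2092 0.187 ]
[(195, np.int64(195), np.int64(195), np.int64(184)), (197, np.int64(199), np.int64(190), np.int64(180)), (199, np.int64(193), np.int64(48), np.int64(49)), (201, np.int64(192), np.int64(47), np.int64(48)), (203, np.int64(193), np.int64(49), np.int64(51)), (205, np.int64(186), np.int64(49), np.int64(51)), (207, np.int64(95), np.int64(97), np.int64(97)), (209, np.int64(95), np.int64(96), np.int64(95)), (211, np.int64(93), np.int64(95), np.int64(95)), (213, np.int64(94), np.int64(95), np.int64(95)), (215, np.int64(112), np.int64(114), np.int64(114)), (217, np.int64(146), np.int64(149), np.int64(148)), (219, np.int64(146), np.int64(149), np.int64(148)), (221, np.int64(145), np.int64(146), np.int64(146)), (223, np.int64(126), np.int64(116), np.int64(91)), (225, np.int64(146), np.int64(127), np.int64(57)), (227, np.int64(110), np.int64(95), np.int64(43)), (229, np.int64(17), np.int64(17), np.int64(17)), (231, np.int64(14), np.int64(13), np.int64(14)), (233, np.int64(17), np.int64(14), np.int64(17)), (235, np.int64(13), np.int64(14), np.int64(14)), (237, np.int64(18), np.int64(17), np.int64(17)), (239, np.int64(20), np.int64(19), np.int64(20))]
206 collar top edge [0.6263 0.2301 0.117 ] bottom [0.6263 0.2278 0.109 ] sleeve end [0.6264 0.218  0.075 ]
209 collar top edge [0.6263 0.2284 0.117 ] bottom [0.6263 0.226  0.109 ] sleeve end [0.6264 0.2159 0.075 ]
212 collar top edge [0.6263 0.2268 0.117 ] bottom [0.6263 0.2243 0.109 ] sleeve end [0.6264 0.2138 0.075 ]
215 collar top edge [0.6263 0.2251 0.117 ] bottom [0.6263 0.2226 0.109 ] sleeve end [0.6264 0.2118 0.075 ]
218 collar top edge [0.6263 0.2234 0.117 ] bottom [0.6263 0.2208 0.109 ] sleeve end [0.6264 0.2097 0.075 ]
221 collar top edge [0.6263 0.2217 0.117 ] bottom [0.6263 0.219  0.109 ] sleeve end [0.6264 0.2075 0.075 ]
red u range 276 290 198 209 [0.6287 0.2156 0.045 ]
```

>>> apply_moves --motion "0.06 0.14 0 0 -1; 0 0 0 0 -1; 0 0 0.2 0 -1; 0 0 0.2 0 -1; 0 0 0.15 0 -1; 0 0 0.1 0 -1; 0 0 0 0 -1; 0 0 0 0 -1"

```text
t: 23.9
eef_pos: [0.6284, 0.2113, 0.1245]
tcp_rot: [-2.22, -2.223, 0.0]
wrist_force: [0.0, -0.1, -1.4]
width: 0.0235
grasp_force: 78.4
```

```bash
cat > avg.py <<'E'
from m import *
F=[];P=[]
for _ in range(12):
    arm.snapshot("side");s=arm.state();F.append(s["wrist_force"]);P.append(s["eef_pos"])
F=np.array(F);print(s["t"],"F",F.mean(0).round(2),"sd",F.std(0).round(2),"P",np.mean(P,0).round(4),np.std(P,0).round(4),s["tcp_rot"].round(4),s["width"],s["grasp_force"])
E
python3 avg.py
```

```text
24.5 F [-0.06  0.13 -1.33] sd [0.43 0.59 0.54] P [0.6285 0.2114 0.1246] [0.0001 0.     0.0001] [-2.2203 -2.2225 -0.    ] 0.023423948487258338 78.35136294364929
```

>>> apply_moves --motion "0 0 0.1 0 -1; 0 0 0.1 0 -1; 0 0 0.1 0 -1; 0 0 0.1 0 -1; 0 0 0.05 0 -1; 0 0 0 0 -1; 0 0 0 0 -1; 0 0 0 0 -1"

```text
t: 25.3
eef_pos: [0.6285, 0.2114, 0.1157]
tcp_rot: [2.22, 2.223, 0.0]
wrist_force: [-0.6, -0.8, 0.5]
width: 0.0234
grasp_force: 78.5
```

```bash
python3 avg.py
```

```text
25.9 F [-0.42 -0.12  1.14] sd [0.53 0.3  0.65] P [0.6285 0.2114 0.1156] [0.     0.     0.0001] [-2.2203e+00 -2.2225e+00 -1.0000e-04] 0.02349439724050262 78.48349928855896
```

>>> apply_moves --motion "0 0 0.03 0 -1; 0 0 0 0 -1; 0 0 0 0 -1; 0 0 0 0 -1; 0 0 0 0 -1; 0 0 0 0 -1; 0 0 0 0 -1; 0 0 0 0 -1"

```text
t: 26.7
eef_pos: [0.6285, 0.2114, 0.1149]
tcp_rot: [2.22, 2.223, 0.0]
wrist_force: [-0.1, 0.1, 0.2]
width: 0.0234
grasp_force: 78.5
```

```bash
python3 avg.py
python3 - <<'E'
from m import *
w=arm.snapshot("wrist");a=arm.snapshot("scene");b=arm.snapshot("side")
o=np.zeros((600,800,3),np.uint8)
o[:,:400]=cv2.resize(w[100:340,200:360],(400,600),interpolation=2)
o[:300,400:]=cv2.resize(a[140:290,220:420],(400,300),interpolation=2);o[300:,400:]=cv2.resize(b[130:280,205:405],(400,300),interpolation=2)
save(o,"c8.png")
E
```

```text
27.3 F [-0.25 -0.03  1.1 ] sd [0.38 0.32 0.52] P [0.6284 0.2113 0.1149] [0. 0. 0.] [2.2203 2.2225 0.    ] 0.02326042274826747 78.49801898002625
```

View pics/c8.png

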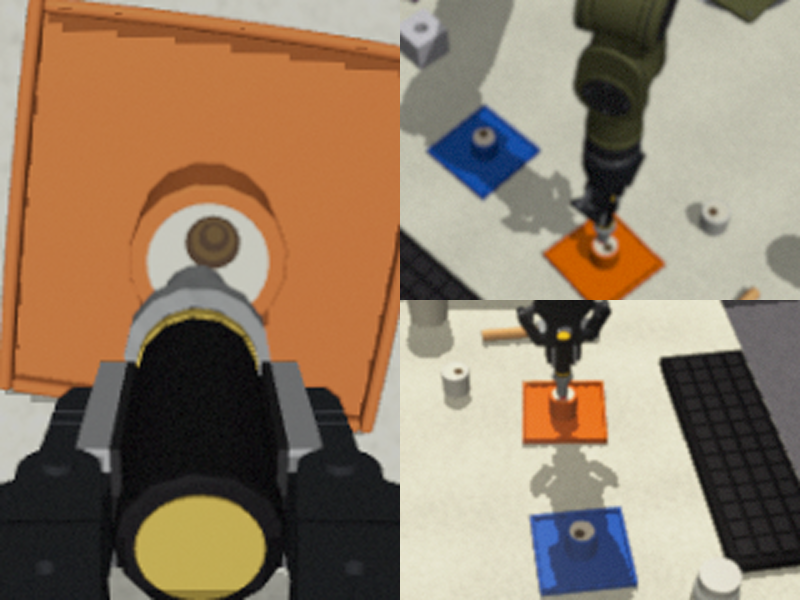

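The tip is on the red spot, pressed about 4.5–5 mm by geometry (about 2.5 N). Both mounts stand upright in their trays and the white mount hasn't moved. Handing in.

```bash
python3 -c "
from plant import arm
print(arm.close_job())"
```

```text
the job is handed in; nothing more can be done
None
```

The job is handed in at about 27 s: both mounts stand upright in their own trays, and the probe is held upright and still on the orange mount's red spot, pressed about 4–5 mm of its 10 mm travel.

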